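# Hold the setting punch down on the sprung anvil

### The job

The brooch blank glued up on the sprung anvil has to be kept under pressure: take the broad-headed punch from the wooden stand, drop it shank-down through the guide hole of the press fixture onto the anvil, then press it down against the spring by 10 mm and finish while still holding it there. Never drive the anvil down to the bottom of its travel, and leave the other two punches, the glue bottle and the small dish as they are.

Things in the scene. Friction and masses are not known exactly. Their poses are not given: they have to be found in the camera images.
- broad_punch_mid (a point): the punch to use: steel, 116 mm long, 0.10 to 0.21 kg. Shank 14 mm in diameter, 90 mm long, foot bevelled; above it a flat-topped round head 34 mm in diameter, 26 mm high, the broadest of the three. Point on the axis, half-way up: 58 mm above the foot, 58 mm below the top, 45 mm below the middle of the head; z points from foot to head. Starts upright in any of the stand's holes
- slim_punch_mid (a point): bystander: a steel punch of the same length and shank with a cylindrical head only 20 mm in diameter and 26 mm high; point half-way up its axis (58 mm above the foot); stands in the stand
- ball_punch_mid (a point): bystander: a steel punch of the same length and shank with a ball for a head, 25 mm in diameter; point half-way up its axis (58 mm above the foot); stands in the stand
- stand: fixed wooden block, 60 mm (its x) by 210 mm (its y) and 40 mm high, origin at the centre of its underside. Three holes 16 mm wide and 30 mm deep (floor 10 mm above the bench) in a row along its y, at y = -65, 0 and +65 mm; a punch standing in one has the underside of its head 60 mm above the block
- fixture: fixed press fixture, origin at the centre of its underside. Base plate 100 mm (x) by 150 mm (y), 15 mm thick; pillars at y = -55 and +55 mm carry an aluminium bridge 50 mm (x) by 140 mm (y), underside 75 mm and top 105 mm above the bench (screw heads to 109 mm). A vertical guide hole, 16 mm wide, goes through its middle; the anvil is straight below in a cup 48 mm wide
- guide_mouth (a point): centre of the guide hole at the top face of the bridge, 105 mm above the bench; the hole has a 4 mm bevel round its mouth. The broad punch standing on the unpressed anvil shows 25 mm of bare shank between bridge and head and has its flat top 156 mm above the bench; pressed by 10 mm, it shows 15 mm and its top is at 146 mm
- anvil (a joint): sprung anvil under the guide hole, a 29 mm disc with a brass brooch blank on top; the value is how far it is pressed down, in m: 0 at rest (top 40 mm above the bench), 0.010 wanted, 0.020 at the bottom. The spring pushes back with 3 N at first and 0.5 N more per mm (8 N at 10 mm, 13 N at the bottom); the punch's weight alone does not move it
- glue: bystander: white glue bottle with a black cap, 34 mm in diameter and 70 mm high, loose on the bench, origin at the centre of its underside
- dish: bystander: small steel parts dish, 70 mm wide and 22 mm high, loose on the bench, origin at the centre of its underside
Mind the look-alikes: they are no part of the job. Leave any red look-alike of the part that bears broad_punch_mid alone. There is more than one size of the fixture; the one meant has the size given above.

How it is judged:
By the outcome, as a careful person would: the job done as asked, in the order asked, and still so for the second after the job is handed in, while the arm keeps its last pose, push and grip.
It also fails if it takes over 51 s, if anything falls off the work surface, if the arm or the gripper's body presses on something with over 40 N, if the wrist force passes 120 N, or if a joint passes its speed limit or range.

### The arm

A 6-joint arm with a two-finger parallel gripper is mounted at the origin on the work surface. World frame = base frame: x ahead of the robot, y to its left, z up, the work surface at z = 0. Lengths are in m, angles in degrees, forces in N, time in s.
With the tool pointing down it reaches from about 0.425 to 1.125 m from the base axis. Payload 14.9 kg.
Tool frame: the origin (TCP) lies at the very end of the fingers, on their centre line; the grasp point (between the pads) lies 19 mm behind it (bot.grip_point_offset is the x of the grasp point in the tool frame, in m); x points along the fingers, y is the direction in which the jaws open and shut, and the axes are right-handed (so a half turn about x gives the same grasp; the last joint's range is limited). The gripper opens to 91 mm and grips with 3 to 60 N. Pads are 32 mm wide; open, the fingers measure 118 mm over their backs; the gripper's body (76 mm by 178 mm) begins 60 mm behind the grasp point.
Start: joints at [-74.616, 21.709, 99.362, -0, 58.929, -1.908], TCP at [0.208, -0.668, 0.214] pointing down, gripper open.
Joint ranges: [-158.91, 158.91], [-42.39, 125.64], [0.06, 152.35], [-60.88, 240.88], [17.5, 164.5], [-176.32, 176.32]. Speed limits (degrees/s): [108.29, 108.29, 136.94, 180, 180, 180].

### API

Orientations are given as a 3x3 rotation matrix whose columns are the frame's x, y, z axes.
In Python, from cell import readout, vision, close_job, bot gives the robot as it stands. The module is installed in compiled form; this text tells all that it offers.
- The arm moves only by the tool carry_out, never from a script. Its argument "motion" is one flat list of numbers, 7 for each row, row after row: the shift along the world's x, y, z in m, then the turn, a rotation vector about the world's x, y, z in degrees, then the closure, from -1 (fully open) to 1 (shut), so that 0 is half open. A call has 1 to 20 rows; each row is the pose to reach, as a shift and turn from the pose measured when the call began; what a row does not reach only later rows make up. A row lasts 1/10 s, in which the tool goes at most 50 mm and 8.59 degrees, less where a joint would pass 70% of its speed; a pose out of reach is approached as far as the arm can. A call with a gripper value outside its range is refused whole. The fingers move at their own pace and stop on an object; the grip force is fixed at half the most. Time passes only in rows, so rows that repeat a pose let the fingers close. It gives the time, the measured TCP pose, the force and the opening at its end, in the units of the state.
- readout.read_state(): the state, without advancing time (a new reading comes with each control period).
- vision.camera(name): name is "side" or "top"; returns a dict with "color" (400x640x3 uint8, red, green, blue), "mtx" (3x3 intrinsics, pixels), "extrinsics" (4x4, takes a point from camera to world coordinates). Camera axes: x right, y down, z forward; pixel columns grow to the right and rows downward; lengths in m; the calibration is good to about 2 mm. A picture is of the moment at which its call begins. There is no depth.
- close_job(): hands the job in, once; it reports no verdict.
The state is a dict: "t": time; "q": joint angles; "joint_vel": joint speeds; "joint_torque": joint torques, N m; "ee_pos": TCP position; "tcp_rot": TCP orientation; "ft_force": force on the tool from outside, world axes, zero at the start; "wrist_torque": the same for the moment, N m; "opening": finger opening in m.
Only numpy, scipy, OpenCV 4.12 (cv2) and the standard library are available. Lean on these libraries where they do the work, as an engineer would, in place of code of your own. Each camera call takes 0.05 s, during which the arm holds its last target.

## Working session

There is one attempt and no reset: what is moved stays moved. The work goes in short steps, Python scripts to look and compute and a tool call to move; the robot and the scene stay as the last step left them, time stands still between calls to the robot, and variables do not carry over. Pictures are saved under pics/ and viewed, and the job is handed in when it is done.

Besides the shell and the picture viewer there is one more tool, called after "Request:" as name(argument=value, ...) on one line, values as JSON. carry_out: Moves the arm, as the interface text tells. Its arguments: {"type":"object","properties":{"motion":{"type":"array","items":{"type":"number"}}},"required":["motion"]}

```bash
mkdir -p pics; cat > h.py <<'E'
from cell import readout, vision, close_job, bot
import numpy as np, cv2
def cam(n,fn=None):
    c=vision.camera(n)
    if fn: cv2.imwrite('pics/'+fn,c['color'][:,:,::-1])
    return c
def ray(c,u,v):
    K=np.array(c['mtx']);T=np.array(c['extrinsics'])
    d=T[:3,:3]@np.linalg.solve(K,[u,v,1.]);return T[:3,3],d
def onz(c,u,v,z):
    o,d=ray(c,u,v);return o+d*(z-o[2])/d[2]
def proj(c,p):
    K=np.array(c['mtx']);T=np.array(c['extrinsics'])
    x=K@(T[:3,:3].T@(np.array(p)-T[:3,3]));return x[:2]/x[2]
E
python3 - <<'E'
from h import *
for n in('top','side'):
    c=cam(n,n+'1.png');np.savez('/tmp/'+n+'.npz',**c);print(n,c['mtx'],c['extrinsics'])
print(readout.read_state(),bot.grip_point_offset)
E
```

```text
top [[426.56724106   0.         317.56701276]
 [  0.         426.56724106 197.35764958]
 [  0.           0.           1.        ]] [[-0.01216904 -0.99630575  0.0850104   0.45618251]
 [-0.99991278  0.01168841 -0.00614926  0.16500155]
 [ 0.00513291 -0.08507782 -0.99636109  1.15364191]
 [ 0.          0.          0.          1.        ]]
side [[499.96587524   0.         325.28506063]
 [  0.         499.96587524 200.51633379]
 [  0.           0.           1.        ]] [[-0.99352822 -0.05908186  0.09701036  0.39918168]
 [-0.11355161  0.53750862 -0.83557795  1.25224839]
 [-0.00277641 -0.84118596 -0.54073882  0.80440881]
 [ 0.          0.          0.          1.        ]]
{'t': 0.1, 'q': array([-7.46171029e+01,  2.17367368e+01,  9.93929446e+01, -1.65908515e-03,
        5.89281017e+01, -1.90796830e+00]), 'joint_vel': array([ 0.01101658,  0.0272906 , -0.12963879, -0.02575242, -0.03615547,
       -0.03148571]), 'joint_torque': array([ 5.15197607e-04, -7.65039039e+01, -4.35289192e+01,  6.52499311e-02,
        3.98624805e-02, -1.29379345e-06]), 'ee_pos': array([ 0.20794738, -0.66801892,  0.21333298]), 'tcp_rot': array([[-2.91437611e-04,  2.97236788e-01, -9.54803753e-01],
       [ 9.65795390e-04, -9.54803265e-01, -2.97236931e-01],
       [-9.99999491e-01, -1.00877108e-03, -8.80433701e-06]]), 'ft_force': array([-0.20682022, -0.96804654,  0.32445935]), 'wrist_torque': array([-0.01204845, -0.0035858 ,  0.00295009]), 'opening': 0.09111977921848848} -0.0188
```

```bash
ls pics
```

```text
side1.png
top1.png
```

View pics/top1.png

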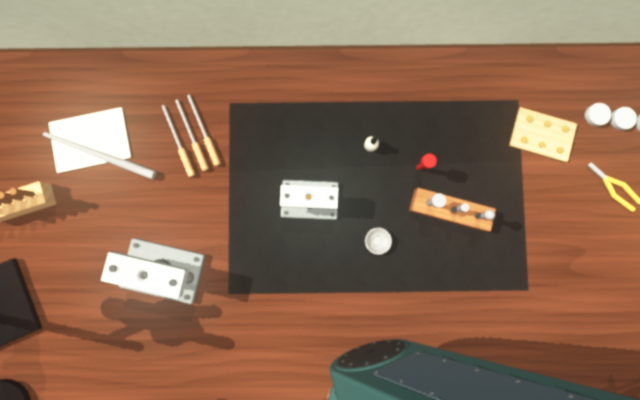

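View pics/side1.png

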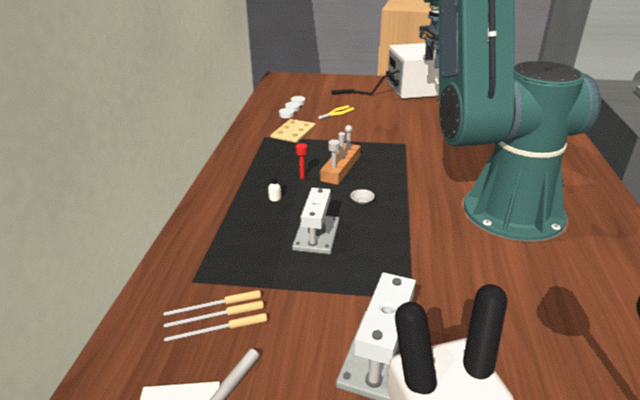

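The top view shows the mat with a fixture at about (309,198), the stand at (453,210) with heads at (439,201), (465,208) and (488,214), a red look-alike at (429,161), glue at (372,144) and the dish at (378,241). A larger fixture sits off the mat at (150,272). I'll zoom in.

```bash
python3 - <<'E'
from h import *
a=cv2.imread('pics/top1.png');b=cv2.imread('pics/side1.png')
t=cv2.resize(a[130:260,270:510],None,fx=3.3,fy=3.3,interpolation=cv2.INTER_CUBIC)
cv2.imwrite('pics/tz.png',t)
s=cv2.resize(b[110:260,260:420],None,fx=4,fy=4,interpolation=cv2.INTER_CUBIC);cv2.imwrite('pics/sz.png',s)
c=dict(np.load('/tmp/top.npz'))
print(onz(c,280,180,.105),onz(c,340,195,.105))
E
```

```text
[0.58985372 0.25096997 0.105     ] [0.55084589 0.10307142 0.105     ]
```

View pics/tz.png

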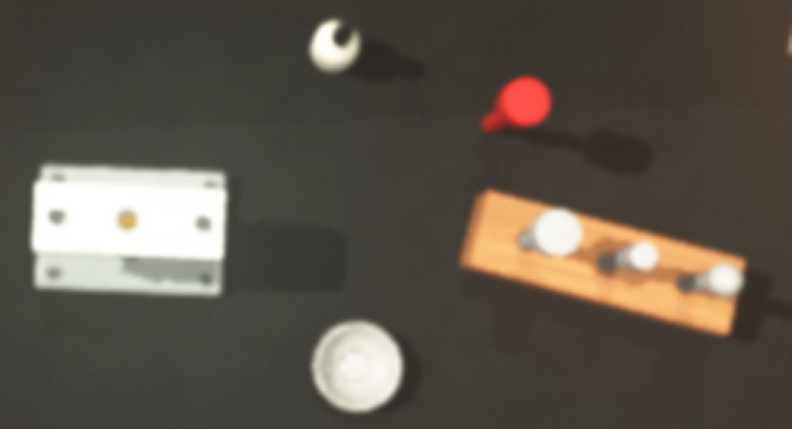

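View pics/sz.png

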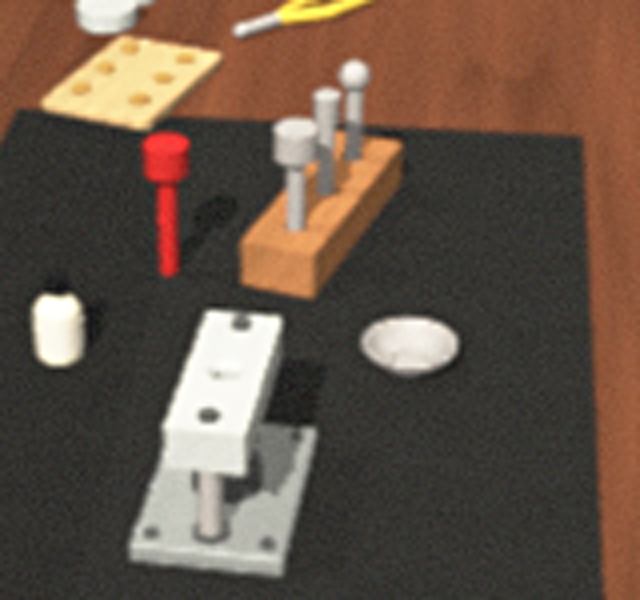

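```bash
python3 - <<'E'
from h import *
c=dict(np.load('/tmp/top.npz'));s=dict(np.load('/tmp/side.npz'))
im=c['color'].astype(int);g=im.min(2)
print('hole px');print(im[190:204,302:316].sum(2)//3)
# bridge top
m=((g>195)).astype(np.uint8)
n,l,st,ce=cv2.connectedComponentsWithStats(m)
for i in range(1,n):
    if st[i,4]>20 and 270<ce[i,0]<500 and 130<ce[i,1]<260:
        cn=max(cv2.findContours((l==i).astype(np.uint8),cv2.RETR_EXTERNAL,cv2.CHAIN_APPROX_NONE)[0],key=cv2.contourArea)
        print(st[i],ce[i],cv2.minAreaRect(cn),cv2.minEnclosingCircle(cn))
        for z in(.105,.126,.022):print('   ',z,onz(c,*ce[i],z))
def thr(img,x0,x1,y0,y1,t):
    m=np.zeros(img.shape[:2],np.uint8);m[y0:y1,x0:x1]=img.sum(2)[y0:y1,x0:x1]//3>t;return m
E
```

```text
hole px
[[254 254 254 254 254 254 254 253 254 254 254 254 254 254]
 [254 254 254 253 253 253 252 253 253 253 253 254 254 254]
 [254 254 253 253 250 246 244 245 249 252 253 253 254 254]
 [254 254 253 248 237 225 220 224 238 248 252 253 254 254]
 [254 253 251 237 210 191 183 189 210 237 250 253 253 254]
 [254 253 247 224 191 173 168 171 184 221 247 253 253 254]
 [254 253 245 217 183 169 167 168 177 213 246 253 253 254]
 [254 253 246 221 186 170 165 166 180 217 246 253 253 254]
 [254 253 250 234 204 181 171 175 195 230 249 253 254 254]
 [254 254 253 247 231 213 203 208 227 245 252 253 254 254]
 [254 254 253 252 248 243 239 241 247 252 253 254 254 254]
 [254 254 254 253 253 252 251 252 252 253 253 254 254 254]
 [254 254 254 254 254 253 253 253 253 253 254 254 254 254]
 [254 254 254 254 254 254 254 254 254 254 254 254 254 254]]
[365 137  11  12  70] [369.05714286 143.52857143] ((369.0168762207031, 143.42697143554688), (11.3419771194458, 8.47998332977295), 57.9946174621582) ((370.28570556640625, 142.64285278320312), 5.787587642669678)
    0.105 [0.67896885 0.02838946 0.105     ]
    0.126 
[... 786 characters left out ...]
), 3.8006908893585205)
    0.105 [ 0.51752646 -0.20390049  0.105     ]
    0.126 [ 0.516298   -0.19651289  0.126     ]
    0.022 [ 0.52238184 -0.23309908  0.022     ]
[485 211   9   7  51] [489. 214.] ((489.0, 214.0), (6.0, 8.0), 90.0) ((489.0, 214.0), 4.123205661773682)
    0.105 [ 0.49954158 -0.26339091  0.105     ]
    0.126 [ 0.49867327 -0.25481196  0.126     ]
    0.022 [ 0.50297345 -0.29729817  0.022     ]
[371 229  20  25 384] [380.2265625 241.3046875] ((380.5, 241.0), (24.0, 19.0), 90.0) ((378.9461669921875, 240.88461303710938), 12.270793914794922)
    0.105 [0.43590506 0.00648477 0.105     ]
    0.126 [0.43631113 0.00965921 0.126     ]
    0.022 [ 0.4343001  -0.00606183  0.022     ]
```

```bash
python3 - <<'E'
from h import *
s=dict(np.load('/tmp/side.npz'));b=s['color'].astype(int).sum(2)//3
print(b[195:212,304:330]);print(b[136:156,322:346])
E
```

```text
[[ 56  49  47  61 141 231 250 248 246 245 246 246 247 246 247 248 247 246
  246 245 246 246 248 247 217 137]
 [ 52  46  40  76 173 247 250 248 246 245 246 247 247 247 247 247 246 246
  245 246 246 248 249 242 184 118]
 [ 49  45  47  96 198 250 249 247 246 246 247 246 245 247 247 247 246 245
  246 245 246 247 250 240 161 106]
 [ 54  51  68 145 232 251 248 246 245 245 245 245 247 246 246 246 247 247
  246 246 247 247 248 224 148 106]
 [ 45  50  97 195 248 250 248 247 246 245 247 248 248 249 248 248 246 246
  246 246 247 250 243 185 120 111]
 [ 45  65 141 236 251 249 247 246 246 246 249 251 253 252 251 249 248 246
  247 246 248 250 239 163 114 104]
 [ 44  78 178 249 250 249 247 245 242 244 249 253 253 251 252 251 248 245
  246 246 249 249 224 147 112  87]
 [ 51 101 201 251 251 248 246 239 229 230 230 241 243 244 248 247 243 245
  246 248 249 245 182 130 108  71]
 [ 65 148 235 252 250 248 247 243 222 199 182 214 225 230 231 233 241 245
  246 249 250 239 162 118  98  62]
 [ 76 176 249 251 249 247 248 247 238 209 202 217 229 232 232 236 244 246
  248 249 249 224 142 108  89  45]
 [102 199 
[... 2074 characters left out ...]
45  53  52  49  57 108 168 189 199 197 194 189 178 167 152 130 113
  110 113 114 126 137 107]
 [ 51  54  47  56  48  53  74 123 166 187 191 189 182 171 164 154 140 130
  115 109 113 117 115 106]
 [ 53  50  53  56  53  53  51  68  95 123 146 147 148 140 148 162 157 129
  115 115 117 112 109 106]
 [ 59  48  52  53  50  48  49  46  57  96 141 141 125 130 142 151 150 128
  119 114 115 111 110 106]
 [ 47  51  46  52  53  52  48  48  59 103 164 184 178 154 142 138 127 110
  113 111 112 110 107 111]
 [ 48  55  44  53  54  51  49  51  58 114 174 195 193 160 132 115 106 110
  113 112 114 110 106 108]
 [ 51  55  57  53  51  48  51  47  56 111 172 198 189 159 122  97 103 108
  113 116 106 107 112 115]]
```

```bash
python3 - <<'E'
from h import *
c=dict(np.load('/tmp/top.npz'));s=dict(np.load('/tmp/side.npz'))
im=c['color'].astype(float).mean(2)
w=np.clip(250-im[190:204,302:316],0,None);v,u=np.mgrid[190:204,302:316]
hu,hv=(w*u).sum()/w.sum(),(w*v).sum()/w.sum();print('hole px',hu,hv)
H=onz(c,hu,hv,.104);print('hole',H,'rect ctr',onz(c,308.57,198.5,.06),'side proj',proj(s,H))
# screws
for (a,b) in((287,195),(331,197)):
    w=np.clip(240-im[b-4:b+5,a-4:a+5],0,None);v,u=np.mgrid[b-4:b+5,a-4:a+5]
    p=((w*u).sum()/w.sum(),(w*v).sum()/w.sum());print('screw',p,onz(c,*p,.109))
P=onz(c,438.5,200,.126);print('punch',P,'proj',proj(s,P),'sideonz',onz(s,333.4,141.6,.126))
print('big fixture?', 'red',onz(c,429,161,.116))
E
```

```text
hole px 308.0608821402747 196.18539407086044
hole [0.54892006 0.1819665  0.104     ] rect ctr [0.54681553 0.18142967 0.06      ] side proj [315.46393859 202.47395511]
screw (np.float64(286.6960167714885), np.float64(195.2340146750524)) [0.551441   0.23436795 0.109     ]
screw (np.float64(331.147041763341), np.float64(197.27755220417632)) [0.54511825 0.12516948 0.109     ]
punch [ 0.53401073 -0.1339224   0.126     ] proj [333.51795269 141.23691922] sideonz [ 0.53411858 -0.13136643  0.126     ]
big fixture? red [ 0.63135151 -0.11690252  0.116     ]
```

Request:
carry_out(motion=[0.03, 0.05, 0.03, 0, 0, 6, -1, 0.06, 0.1, 0.037, 0, 0, 12, -1, 0.09, 0.15, 0.037, 0, 0, 18, -1, 0.12, 0.2, 0.037, 0, 0, 24, -1, 0.15, 0.25, 0.037, 0, 0, 30, -1, 0.18, 0.3, 0.037, 0, 0, 36, -1, 0.21, 0.35, 0.037, 0, 0, 42, -1, 0.24, 0.4, 0.037, 0, 0, 48, -1, 0.27, 0.45, 0.037, 0, 0, 53, -1, 0.3, 0.49, 0.037, 0, 0, 56.4, -1, 0.315, 0.52, 0.037, 0, 0, 56.4, -1, 0.326, 0.535, 0.037, 0, 0, 56.4, -1, 0.326, 0.535, 0.037, 0, 0, 56.4, -1, 0.326, 0.535, 0.037, 0, 0, 56.4, -1, 0.326, 0.535, 0.037, 0, 0, 56.4, -1])

```text
t: 1.6
ee_pos: [0.5339, -0.1326, 0.25]
tcp_rot: [[-0.002, 0.96, -0.279], [0.0, -0.279, -0.96], [-1.0, -0.002, 0.0]]
ft_force: [-0.2, -0.5, -0.2]
opening: 0.0915
```

```bash
python3 - <<'E'
from h import *
cam('side','side2.png');c=cam('top','top2.png');r=readout.read_state();print(r['t'],r['ee_pos'],r['tcp_rot'],r['ft_force'],r['q'])
E
```

```text
1.7 [ 0.53339855 -0.13367409  0.25013854] [[-1.42939349e-03  9.59597671e-01 -2.81372115e-01]
 [ 2.86998602e-04 -2.81371997e-01 -9.59598727e-01]
 [-9.99998937e-01 -1.45239758e-03  1.26788111e-04]] [ 0.05003384 -0.30736794 -0.95338946] [-1.64938333e+01  5.63113357e+00  1.15463987e+02 -8.73304791e-03
  5.89880767e+01 -1.47209126e-01]
```

View pics/side2.png

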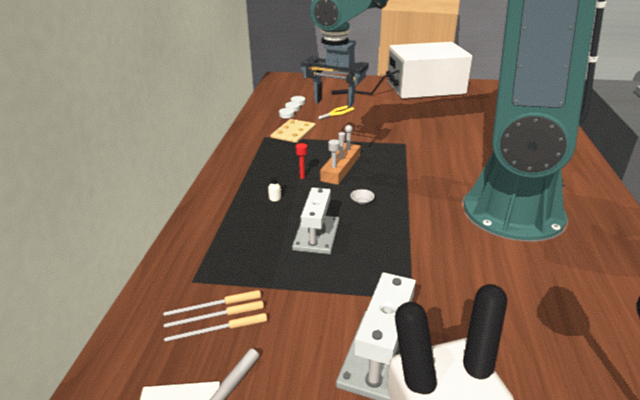

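The side view puts the fingertips near (335,100), above the stand row. I'll project the TCP to check.

```bash
python3 - <<'E'
from h import *
s=dict(np.load('/tmp/side.npz'));c=dict(np.load('/tmp/top.npz'))
p=[.5334,-.1337,.25]
print(proj(s,p),proj(c,p))
b=cv2.imread('pics/side2.png');cv2.imwrite('pics/s2z.png',cv2.resize(b[20:200,260:420],None,fx=3.3,fy=3.3))
E
```

```text
[333.9752731  103.12265027] [455.14627353 195.69424927]
```

View pics/s2z.png

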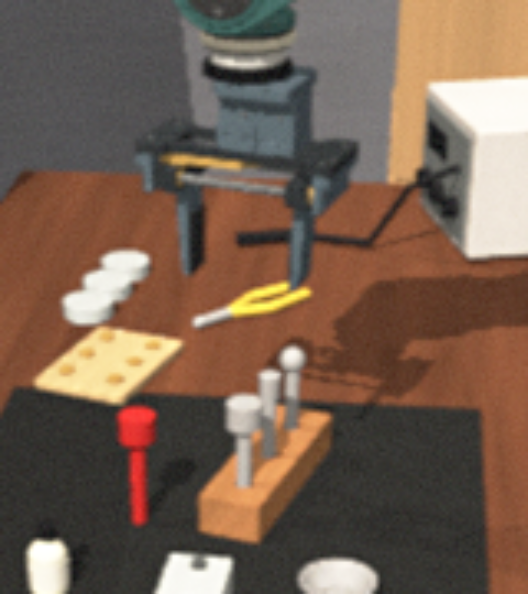

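View pics/top2.png

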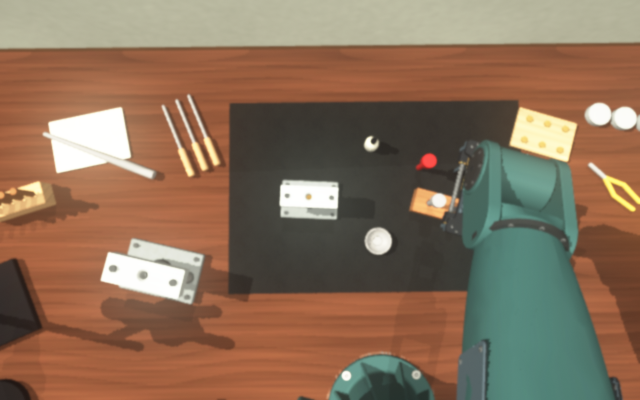

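The fingertips straddle (334,102) and the projected TCP is (334,103), so they agree. Next I descend and grip.

Request:
carry_out(motion=[0, 0, -0.03, 0, 0, 0, -1, 0, 0, -0.06, 0, 0, 0, -1, 0, 0, -0.09, 0, 0, 0, -1, 0.001, 0, -0.11, 0, 0, 0, -1, 0.001, 0, -0.13, 0, 0, 0, -1, 0.001, 0, -0.145, 0, 0, 0, -1, 0.001, 0, -0.152, 0, 0, 0, -1, 0.001, 0, -0.152, 0, 0, 0, -1, 0.001, 0, -0.152, 0, 0, 0, 1, 0.001, 0, -0.152, 0, 0, 0, 1, 0.001, 0, -0.152, 0, 0, 0, 1, 0.001, 0, -0.152, 0, 0, 0, 1, 0.001, 0, -0.152, 0, 0, 0, 1, 0.001, 0, -0.152, 0, 0, 0, 1, 0.001, 0, -0.152, 0, 0, 0, 1, 0.001, 0, -0.152, 0, 0, 0, 1])

```text
t: 3.3
ee_pos: [0.5344, -0.1337, 0.0982]
tcp_rot: [[-0.001, 0.96, -0.281], [0.0, -0.281, -0.96], [-1.0, -0.001, 0.0]]
ft_force: [-0.3, 0.2, 1.0]
opening: 0.0331
```

Request:
carry_out(motion=[0, 0, 0.015, 0, 0, 0, 1, 0, 0, 0.03, 0, 0, 0, 1, 0, 0, 0.05, 0, 0, 0, 1, 0, 0, 0.08, 0, 0, 0, 1, 0, 0, 0.11, 0, 0, 0, 1, 0, 0, 0.13, 0, 0, 0, 1, 0, 0, 0.13, 0, 0, 0, 1, 0, 0, 0.13, 0, 0, 0, 1])

```text
t: 4.1
ee_pos: [0.5343, -0.1336, 0.2287]
tcp_rot: [[-0.001, 0.96, -0.281], [0.0, -0.281, -0.96], [-1.0, -0.001, 0.0]]
ft_force: [0.2, 0.1, -3.1]
opening: 0.0331
```

```bash
python3 - <<'E'
from h import *
cam('side','side3.png');c=cam('top','top3.png');r=readout.read_state();print(r['t'],r['ee_pos'],r['ft_force'],r['opening'],r['wrist_torque'])
b=cv2.imread('pics/side3.png');cv2.imwrite('pics/s3z.png',cv2.resize(b[20:200,260:420],None,fx=3.3,fy=3.3))
E
```

```text
4.2 [ 0.53368513 -0.13346437  0.22726998] [ 0.10826403  0.46675364 -2.60627717] 0.03322702225871831 [-0.05895958 -0.09980521 -0.02306057]
```

View pics/s3z.png

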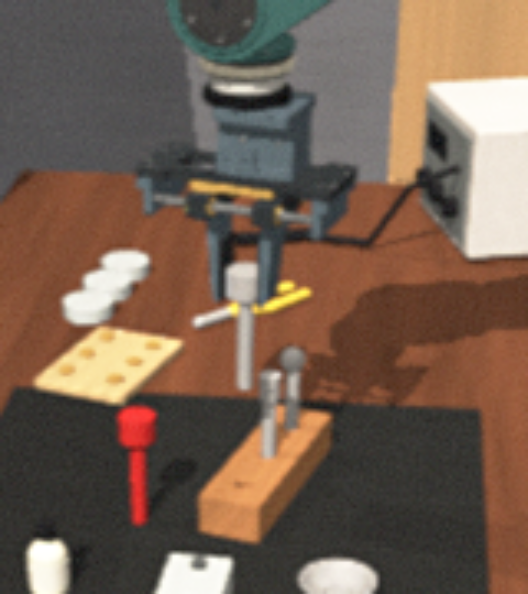

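The punch is held upright, with its foot at about (334,138) in the side view. Now I carry it over the guide.

Request:
carry_out(motion=[0.001, 0.015, 0.002, 0, 0, 0, 1, 0.002, 0.045, 0.002, 0, 0, 0, 1, 0.004, 0.08, 0.002, 0, 0, 0, 1, 0.006, 0.115, 0.002, 0, 0, 0, 1, 0.008, 0.15, 0.002, 0, 0, 0, 1, 0.01, 0.185, 0.002, 0, 0, 0, 1, 0.012, 0.22, 0.002, 0, 0, 0, 1, 0.013, 0.255, 0.002, 0, 0, 0, 1, 0.014, 0.285, 0.002, 0, 0, 0, 1, 0.015, 0.305, 0.002, 0, 0, 0, 1, 0.015, 0.315, 0.002, 0, 0, 0, 1, 0.015, 0.315, 0.002, 0, 0, 0, 1, 0.015, 0.315, 0.002, 0, 0, 0, 1])

```text
t: 5.5
ee_pos: [0.5483, 0.1811, 0.2289]
tcp_rot: [[-0.004, 0.96, -0.281], [0.0, -0.281, -0.96], [-1.0, -0.004, 0.001]]
ft_force: [0.8, -1.2, -2.3]
opening: 0.0331
```

```bash
python3 - <<'E'
from h import *
s=cam('side','side4.png');c=cam('top','top4.png');r=readout.read_state();p=r['ee_pos'];print(r['t'],p,r['ft_force'],r['opening'],r['wrist_torque'])
b=cv2.imread('pics/side4.png');cv2.imwrite('pics/s4z.png',cv2.resize(b[90:260,240:400],None,fx=3.5,fy=3.5,interpolation=cv2.INTER_CUBIC))
b=cv2.imread('pics/top4.png');cv2.imwrite('pics/t4z.png',cv2.resize(b[130:260,220:400],None,fx=4,fy=4,interpolation=cv2.INTER_CUBIC))
f=p+[0,0.0005,-.088]
print('foot pred',proj(s,f),'headtop',proj(s,p+[0,.0005,.028]),'mouth',proj(s,[.549,.181,.105]))
E
```

```text
5.6 [0.54857552 0.18070225 0.22912671] [ 0.16075822 -0.10056879 -1.7490706 ] 0.033328451520139815 [-0.01177459 -0.03938531 -0.00531943]
foot pred [315.44167771 190.03701367] headtop [314.79585733 149.01832419] mouth [315.47672859 201.94345873]
```

View pics/s4z.png

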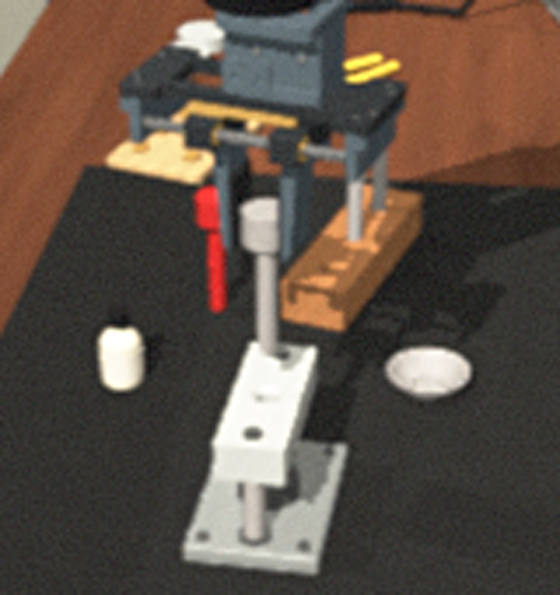

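View pics/t4z.png

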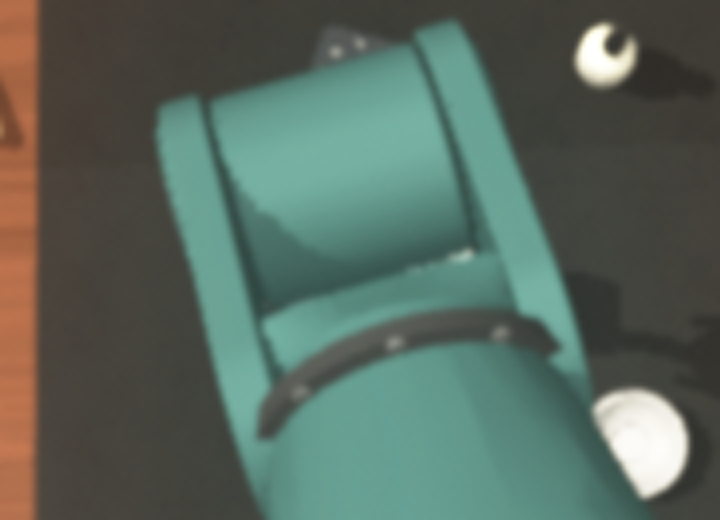

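```bash
python3 - <<'E'
from h import *
s=cv2.cvtColor(cv2.imread('pics/side4.png'),cv2.COLOR_BGR2GRAY).astype(float)
for v in range(146,194,2): 
    print(v,s[v,308:326].astype(int))
w=np.clip(243-s[199:206,309:323],0,None);u=np.arange(309,323);print((w*u).sum()/w.sum(),(w.sum(1)*np.arange(199,206)).sum()/w.sum())
print(s[198:207,306:326].astype(int))
E
```

```text
146 [ 14  32  37  54  82 105 112 118 125 117 101  81  89 108 116 103  75  53]
148 [ 65 118 177 206 216 221 220 218 222 216 199 139  95 104 115 101  73  52]
150 [103 178 219 220 215 215 217 217 220 218 199 136  94 109 114 104  67  57]
152 [ 71 138 187 210 216 220 220 216 217 213 197 132  96 107 111 100  70  55]
154 [ 76 137 178 185 193 198 199 195 193 182 163 111  94 102 111  89  65  55]
156 [ 79 138 180 189 198 196 199 200 196 189 171 131  95 105 103  82  66  60]
158 [ 76 139 178 194 197 196 195 195 194 186 170 129  90 105 102  65  57  58]
160 [ 52  92 144 182 198 202 202 198 195 181 166 124  90 106 102  68  55  52]
162 [ 46  35  38  57  85 117 145 153 143 130 105  69  85 107  97  71  47  55]
164 [ 41  41  32  33  67 127 186 202 192 160 124  79  72  76  62  56  70  98]
166 [ 51  34  42  34  67 126 184 200 193 170 130  76  46  53  66  92 109 118]
168 [ 48  39  41  46  68 128 182 198 193 167 126  75  55  75  99 118 112 109]
170 [ 34  32  39  55  66 132 185 200 194 167 124  87 103 134 114 103 113 125]
172 [ 40  56  53  55  69 132 183 197 193 166 127  90 110 119  97  83  87  94]
174 [ 52
[... 874 characters left out ...]
 249 248
  249 250]
 [106 195 253 253 249 249 249 249 249 249 250 250 250 250 249 249 248 249
  250 252]
 [147 239 254 251 249 249 248 248 251 253 254 253 253 251 250 249 248 248
  251 253]
 [179 253 253 249 249 247 245 246 251 255 255 253 253 253 249 248 248 250
  250 251]
 [205 254 252 250 249 244 232 231 234 243 247 248 250 249 248 247 248 248
  247 240]
 [238 253 251 250 249 245 229 202 191 219 228 236 235 237 244 248 248 247
  246 230]
 [253 254 252 249 250 250 241 214 207 223 232 236 237 241 247 249 249 250
  249 219]
 [253 252 251 249 250 251 252 247 247 246 247 249 248 250 250 250 250 252
  249 190]
 [254 251 249 250 250 250 250 251 251 250 251 250 251 250 249 250 250 253
  245 176]]
```

The shank spans columns 312.8–318.4 all the way down, so it is vertical. The mouth is centred at about 315.8, so they line up. I lower it gently into the mouth.

Request:
carry_out(motion=[0, 0, -0.01, 0, 0, 0, 1, 0, 0, -0.02, 0, 0, 0, 1, 0, 0, -0.028, 0, 0, 0, 1, 0, 0, -0.033, 0, 0, 0, 1, 0, 0, -0.037, 0, 0, 0, 1, 0, 0, -0.041, 0, 0, 0, 1, 0, 0, -0.045, 0, 0, 0, 1, 0, 0, -0.049, 0, 0, 0, 1, 0, 0, -0.049, 0, 0, 0, 1])

```text
t: 6.5
ee_pos: [0.5484, 0.1807, 0.1796]
tcp_rot: [[-0.004, 0.959, -0.282], [0.0, -0.282, -0.959], [-1.0, -0.004, 0.001]]
ft_force: [0.6, 1.5, -1.3]
opening: 0.0335
```

```bash
python3 - <<'E'
from h import *
s=cam('side','side5.png');r=readout.read_state();p=r['ee_pos'];print(r['t'],p,r['ft_force'],r['opening'],r['wrist_torque'])
b=cv2.imread('pics/side5.png');cv2.imwrite('pics/s5z.png',cv2.resize(b[90:260,240:400],None,fx=3.5,fy=3.5,interpolation=cv2.INTER_CUBIC))
print('headtop',proj(s,p+[0,.0005,.028]),'shank@mouth',proj(s,p*[1,1,0]+[0,.0005,.105]))
g=cv2.cvtColor(b,cv2.COLOR_BGR2GRAY)
for v in range(164,208,2): print(v,g[v,306:326])
E
```

```text
6.55 [0.54851776 0.18072905 0.1799255 ] [ 0.54410502  1.41634401 -2.09400795] 0.03289174553496702 [ 0.12983744 -0.16104709 -0.046318  ]
headtop [315.09963372 166.932899  ] shank@mouth [315.65085106 202.00259103]
164 [ 56  35  24  20  42  78 108 123 134 142 141 136 119 100  90 108 110 104
  67  54]
166 [ 52  36  36  99 162 212 224 223 223 218 219 222 209 161  99 110 117 103
  67  58]
168 [ 56  27  67 147 211 224 217 217 214 214 220 217 206 163 100 103 107 101
  70  56]
170 [ 62  32  59 119 169 195 216 221 220 214 216 217 205 164 103 104 113 101
  66  53]
172 [ 65  31  54 119 167 187 194 200 197 199 189 185 174 131  94 101 118 100
  64  51]
174 [ 62  31  49 107 170 189 195 198 197 199 196 192 171 132  92 107 107  85
  62  58]
176 [ 67  39  52 109 170 192 203 202 201 197 193 188 173 133  96 100 102  76
  58  61]
178 [ 76  41  40  61 108 159 187 194 196 193 187 179 160 125  87 105 103  66
  64  81]
180 [ 52  57  52  54  52  47  56  94 125 140 138 134 105  76  78 106 106  83
  86  93]
182 [ 54  52  57  51  53  47  63 121 185 202 194 175 139  75  51  57  46  47
  60  73]
184 [ 49  52  56  
[... 325 characters left out ...]
190]
192 [ 49  48  67 147 239 253 252 243 205 193 193 173 144 117 106 112 144 174
 190 220]
194 [ 43  51 105 202 251 252 251 243 206 190 192 172 166 185 195 192 186 188
 218 247]
196 [ 44  79 178 252 253 250 250 241 208 187 193 172 152 159 184 188 218 246
 249 248]
198 [ 66 153 237 252 251 250 249 243 207 193 188 169 147 156 190 211 230 248
 245 245]
200 [150 238 254 252 250 250 249 244 204 195 195 172 147 171 231 250 248 245
 244 244]
202 [209 254 253 250 249 244 234 226 202 192 188 171 147 176 235 241 241 243
 244 237]
204 [253 254 251 249 250 250 242 220 210 208 204 194 195 222 240 243 242 244
 243 212]
206 [254 251 250 250 250 251 250 252 251 251 251 252 248 247 245 242 242 244
 235 171]
```

View pics/s5z.png

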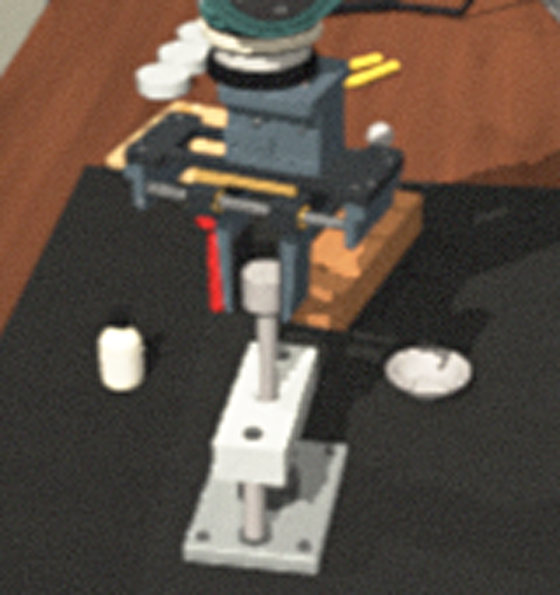

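The shank is in the hole: it enters the bridge at side pixel (316,203) with only a little side force. I continue to just above the anvil.

Request:
carry_out(motion=[0, 0.0005, -0.006, 0, 0, 0, 1, 0, 0.0005, -0.012, 0, 0, 0, 1, 0, 0.0005, -0.018, 0, 0, 0, 1, 0, 0.0005, -0.024, 0, 0, 0, 1, 0, 0.0005, -0.03, 0, 0, 0, 1, 0, 0.0005, -0.036, 0, 0, 0, 1, 0, 0.0005, -0.041, 0, 0, 0, 1, 0, 0.0005, -0.045, 0, 0, 0, 1, 0, 0.0005, -0.047, 0, 0, 0, 1, 0, 0.0005, -0.047, 0, 0, 0, 1])

```text
t: 7.55
ee_pos: [0.5484, 0.1812, 0.1327]
tcp_rot: [[-0.004, 0.959, -0.282], [0.0, -0.282, -0.959], [-1.0, -0.004, 0.001]]
ft_force: [-0.0, -0.7, -2.4]
opening: 0.0332
```

```bash
python3 - <<'E'
from h import *
for i in range(3):
  r=readout.read_state();p=r['ee_pos'];print(r['t'],p,r['ft_force'],r['opening'],r['wrist_torque'])
E
```

```text
7.55 [0.5484203  0.18119501 0.13267896] [-0.01226292 -0.65796047 -2.40125522] 0.0331683999241279 [ 0.05756063 -0.1256589  -0.00673945]
7.55 [0.5484203  0.18119501 0.13267896] [-0.01226292 -0.65796047 -2.40125522] 0.0331683999241279 [ 0.05756063 -0.1256589  -0.00673945]
7.55 [0.5484203  0.18119501 0.13267896] [-0.01226292 -0.65796047 -2.40125522] 0.0331683999241279 [ 0.05756063 -0.1256589  -0.00673945]
```

Request:
carry_out(motion=[0, 0, -0.001, 0, 0, 0, 1, 0, 0, -0.002, 0, 0, 0, 1, 0, 0, -0.003, 0, 0, 0, 1, 0, 0, -0.0035, 0, 0, 0, 1, 0, 0, -0.0035, 0, 0, 0, 1])

```text
t: 8.05
ee_pos: [0.5484, 0.1812, 0.1291]
tcp_rot: [[-0.004, 0.959, -0.282], [0.0, -0.282, -0.959], [-1.0, -0.004, 0.001]]
ft_force: [0.0, 0.1, -2.1]
opening: 0.0331
```

Request:
carry_out(motion=[0, 0, -0.001, 0, 0, 0, 1, 0, 0, -0.001, 0, 0, 0, 1])

```text
t: 8.25
ee_pos: [0.5485, 0.1812, 0.1282]
tcp_rot: [[-0.004, 0.959, -0.282], [0.0, -0.282, -0.959], [-1.0, -0.004, 0.001]]
ft_force: [0.3, 0.8, -2.3]
opening: 0.0332
```

Request:
carry_out(motion=[0, 0, -0.001, 0, 0, 0, 1, 0, 0, -0.001, 0, 0, 0, 1])

```text
t: 8.45
ee_pos: [0.5486, 0.1813, 0.1272]
tcp_rot: [[-0.003, 0.959, -0.282], [0.001, -0.282, -0.959], [-1.0, -0.003, 0.0]]
ft_force: [-0.3, 0.4, 2.0]
opening: 0.033
```

Request:
carry_out(motion=[0, 0, -0.001, 0, 0, 0, 1, 0, 0, -0.001, 0, 0, 0, 1])

```text
t: 8.65
ee_pos: [0.5486, 0.1813, 0.1262]
tcp_rot: [[-0.003, 0.959, -0.282], [0.001, -0.282, -0.959], [-1.0, -0.003, 0.0]]
ft_force: [-0.5, -1.0, 1.7]
opening: 0.033
```

The force jumped from −2.3 to +2 N between z = 0.1282 and 0.1272, which is the expected contact height. I press slowly towards z ≈ 0.1182.

Request:
carry_out(motion=[0, 0, -0.001, 0, 0, 0, 1, 0, 0, -0.002, 0, 0, 0, 1, 0, 0, -0.003, 0, 0, 0, 1, 0, 0, -0.004, 0, 0, 0, 1, 0, 0, -0.005, 0, 0, 0, 1, 0, 0, -0.006, 0, 0, 0, 1, 0, 0, -0.007, 0, 0, 0, 1, 0, 0, -0.008, 0, 0, 0, 1, 0, 0, -0.008, 0, 0, 0, 1, 0, 0, -0.008, 0, 0, 0, 1])

```text
t: 9.65
ee_pos: [0.5487, 0.1813, 0.1182]
tcp_rot: [[-0.003, 0.959, -0.282], [0.001, -0.282, -0.959], [-1.0, -0.003, 0.0]]
ft_force: [-1.1, 0.6, 4.5]
opening: 0.0331
```

```bash
python3 - <<'E'
from h import *
F=[]
for i in range(8):
  s=cam('side','side6.png' if i==0 else None);r=readout.read_state();F.append(r['ft_force'])
p=r['ee_pos'];print(r['t'],p,np.mean(F,0),np.std(F,0),r['opening'],r['wrist_torque'])
b=cv2.imread('pics/side6.png');cv2.imwrite('pics/s6z.png',cv2.resize(b[90:260,240:400],None,fx=3.5,fy=3.5,interpolation=cv2.INTER_CUBIC))
print('headtop at .146',proj(s,[.549,.181,.146]),'underside',proj(s,[.549,.181+.017,.120]),'shank@mouth',proj(s,[.549,.181+.007,.105]))
g=cv2.cvtColor(b,cv2.COLOR_BGR2GRAY)
for v in range(176,210,1): print(v,g[v,306:326])
E
```

```text
10.05 [0.54871484 0.18129469 0.11830263] [-1.0340032   0.32652495  5.1525932 ] [0.57873496 0.55765162 0.30716195] 0.03308440829201764 [ 0.02415494  0.15532278 -0.04050523]
headtop at .146 [315.2599537  188.34476464] underside [314.52469344 200.59374042] shank@mouth [315.12198988 203.41733398]
176 [ 61  65  61  54  48  33  37  55  54  51  55  52  56  61  54  50  54  65
  77 108]
177 [ 72  58  66  58  37  36  38  54  50  59  55  57  61  55  57  55  63  61
  74 100]
178 [74 59 57 41 30 30 40 48 51 48 50 54 52 56 50 56 54 53 58 60]
179 [67 48 39 35 33 33 42 51 51 47 50 50 49 53 60 62 59 52 52 45]
180 [69 50 35 32 34 32 41 57 58 51 52 46 47 53 55 62 60 61 53 53]
181 [65 45 22 30 27 27 46 47 52 50 53 51 46 54 63 71 79 72 63 60]
182 [ 61  29  25  26  28  26  45  51  57  54  44  46  47  55  81 105 108 104
  85  62]
183 [ 61  34  30  33  25  30  40  52  56  52  51  51  51  48  80 110 115 106
  85  62]
184 [ 64  41  30  21  30  30  34  47  43  53  57  51  44  49  82 110 114 104
  77  59]
185 [ 61  33  31  30  23  38  78 112 115 117 122 115 105  90  86 106 111 105
  72  60]
186 [ 69  43  27  34
[... 1367 characters left out ...]
168]
202 [190 244 246 241 241 235 232 223 187 183 180 168 139 118 120 136 157 158
 164 158]
203 [228 247 245 244 241 238 221 198 183 188 192 176 151 168 204 212 205 176
 165 167]
204 [240 245 245 243 241 242 230 204 190 198 201 198 195 225 242 234 209 196
 196 190]
205 [247 248 245 243 244 244 243 237 236 229 231 238 241 245 245 242 241 239
 232 177]
206 [253 251 248 246 245 244 245 246 246 243 242 245 246 243 243 243 244 246
 234 169]
207 [254 250 250 249 250 249 249 250 248 245 245 245 245 241 243 241 245 242
 224 151]
208 [253 251 249 250 250 251 250 250 251 249 249 250 248 243 241 242 243 240
 212 142]
209 [251 250 250 250 251 250 250 251 250 250 249 250 248 245 243 244 246 235
 178 131]
```

View pics/s6z.png

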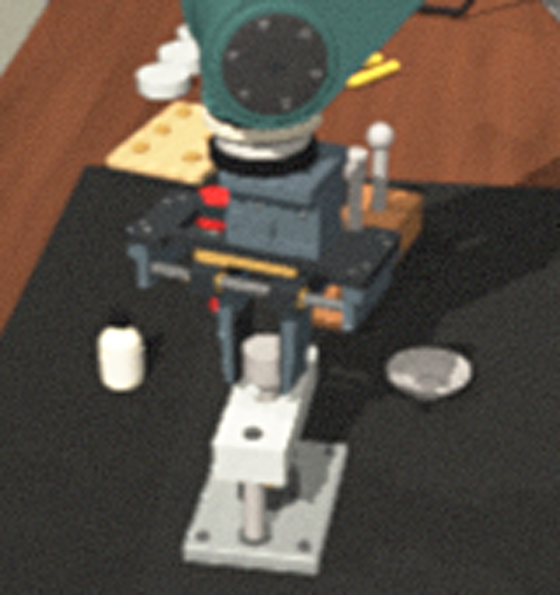

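The head sits just above the bridge, with its top face centred near (315,188.5) and predicted at 188.3. I check for slip by measuring the head's shift between pictures to sub-pixel level, and average the force.

```bash
python3 - <<'E'
from h import *
F=[];I=[];Z=[]
for i in range(16):
  s=cam('side');r=readout.read_state();F.append(r['ft_force']);I.append(s['color'].astype(float).mean(2));Z.append(r['ee_pos'])
g6=np.mean(I,0);z6=np.mean(Z,0);print(r['t'],z6,np.mean(F,0),np.std(F,0)/4)
def gl(f):return cv2.imread('pics/'+f).astype(float).mean(2)
def edges(g,v0,cols):
    # top edge crossing & head top/front-side step
    pr=g[v0-4:v0+5,cols].mean(1); 
    t=115; 
    i=np.where((pr[:-1]<t)&(pr[1:]>=t))[0][0]
    return v0-4+i+(t-pr[i])/(pr[i+1]-pr[i])
def front(g,v0,cols):
    pr=g[v0-5:v0+6,cols].mean(1);d=-np.diff(pr);d=np.clip(d,1,None);return (d*(np.arange(len(d))+v0-4.5)).sum()/d.sum()
for n,g,p in(('4',gl('side4.png'),np.array([.54857,.1807,.22913])),('5',gl('side5.png'),np.array([.54852,.18073,.17993])),('6',gl('side6.png'),np.array([.5487,.1813,.1183])),('6b',g6,z6)):
    q=proj(s,p+[0,.0005,.028]);c=slice(int(round(q[0]))-2,int(round(q[0]))+3)
    e=edges(g,int(round(q[1]))-3,c)
    k=proj(s,p+[0,-.0165,.028])[1]
    print(n,'pred',q,'top edge',e,'pred edge',k,'diff',e-k)
E
```

```text
10.85 [0.54871289 0.18131287 0.11829947] [-1.31280853  0.05980361  5.43914686] [0.0846807  0.14167321 0.14418024]
4 pred [314.79823192 149.01679236] top edge 146.01143292682926 pred edge 145.87064291070914 diff 0.1407900161201212
5 pred [315.09865893 166.93143552] top edge 163.76655629139074 pred edge 163.64817005053638 diff 0.11838624085436322
6 pred [315.3347202  188.41372046] top edge 184.99898477157362 pred edge 184.9762418848303 diff 0.02274288674331615
6b pred [315.3290097  188.41624017] top edge 184.98961656345782 pred edge 184.9787088377066 diff 0.010907725751224007
```

Slip is about 0.3 mm, and the force (about 7.6 N of spring) suggests 9.3 mm. I add 0.4 mm.

Request:
carry_out(motion=[0, 0, -0.0004, 0, 0, 0, 1, 0, 0, -0.0004, 0, 0, 0, 1, 0, 0, -0.0004, 0, 0, 0, 1, 0, 0, -0.0004, 0, 0, 0, 1, 0, 0, -0.0004, 0, 0, 0, 1])

```text
t: 11.35
ee_pos: [0.5488, 0.1813, 0.118]
tcp_rot: [[-0.003, 0.959, -0.282], [0.001, -0.282, -0.959], [-1.0, -0.003, 0.0]]
ft_force: [-1.1, 0.1, 5.9]
opening: 0.0333
```

```bash
python3 - <<'E'
from h import *
F=[];I=[];Z=[]
for i in range(20):
  s=cam('side','side7.png' if i==0 else None);r=readout.read_state();F.append(r['ft_force']);I.append(s['color'].astype(float).mean(2));Z.append(r['ee_pos'])
g=np.mean(I,0);z=np.mean(Z,0);print(r['t'],z,np.mean(F,0),np.mean(F[:10],0),np.mean(F[10:],0),r['opening'])
pr=g[180:190,313:318].mean(1);i=np.where((pr[:-1]<115)&(pr[1:]>=115))[0][0];print('top edge',180+i+(115-pr[i])/(pr[i+1]-pr[i]),'pred',proj(s,z+[0,-.0165,.028])[1], 'for 146',proj(s,[.5487,.1813-.0165,.146])[1])
b=cv2.imread('pics/side7.png');cv2.imwrite('pics/s7z.png',cv2.resize(b[90:260,240:400],None,fx=3.5,fy=3.5,interpolation=cv2.INTER_CUBIC))
E
```

```text
12.35 [0.54876294 0.18134909 0.11796654] [-1.40993992  0.3156144   5.50203207] [-1.35501909  0.19556801  5.47659255] [-1.46486074  0.4356608   5.52747159] 0.03316486583082105
top edge 185.05673426749757 pred 185.09650522325018 for 146 185.07684557515122
```

View pics/s7z.png

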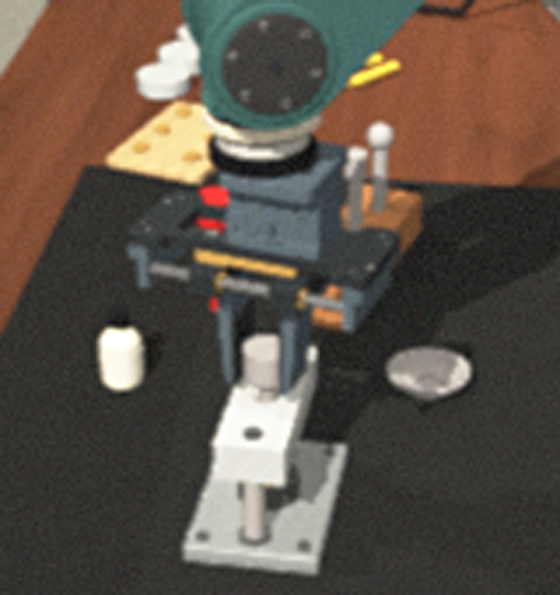

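```bash
python3 -c "
from h import *
print(close_job())"
```

```text
the job is handed in; nothing more can be done
None
```

I took the broad punch from the end hole of the stand and lowered it shank-down through the guide hole onto the anvil. I pressed it about 10 mm and handed in at 12.4 s, still gripping and holding it there.

**Depth:** The anvil is pressed about 10 mm, but my three checks differ slightly.

| Check | Result |
|---|---|
| Tool height | 10.2 mm below the contact height worked out from the grip |
| Head top in the side view | pixel row 185.06, against 185.08 expected for the wanted 146 mm |
| Spring force | about 7.7 N, which implies about 9.4 mm (uncertain by about 0.6 mm) |

The head may have slipped 0.3–0.4 mm in the jaws. The force then held steady for a second.

**Limits:** The anvil was never near the bottom of its travel. The forces I read stayed below about 6 N.

**Bystanders:** In the last side view, the other two punches, the glue bottle, the dish and the red look-alike appeared undisturbed. The gripper hid part of the red one. I checked these by eye only, and the last top view was mostly blocked by the arm.

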